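Cover the freshly set brooch with an upturned glass tumbler

ROBOT

A 7-joint arm with a two-finger parallel gripper is mounted at the origin on the work surface. World frame = base frame: x ahead of the robot, y to its left, z up, the work surface at z = 0. Lengths are in mm, angles in rad, forces in N, time in s.
With the tool pointing down it reaches from about 350 to 900 mm from the base axis. Payload 7.2 kg.
Tool frame: the origin (TCP) lies at the very end of the fingers, on their centre line; the grasp point (between the pads) lies 19 mm behind it (arm.grip_point_offset is the distance from the TCP to the grasp point, in mm); z points along the fingers, y is the line along which they close (so a half turn about z gives the same grasp; the last joint's range is limited). The gripper opens to 85 mm and grips with 20 to 120 N. Pads are 22 mm wide; open, the fingers measure 114 mm over their backs; the gripper's body (76 mm by 85 mm) begins 54 mm behind the grasp point. The pads swing forward as they close: fully open they stand 13 mm farther back than shut.
Start: joints at [-1.379, 0.411, -0.013, 1.596, 0.006, 1.134, -0.082], TCP at [160.564, 604.028, 192.597] pointing down, gripper open.
Joint ranges: [-2.95, 2.95], [-0.29, 1.99], [-1.47, 1.44], [0.14, 2.54], [-1.03, 4.17], [0.13, 1.85], [-2.86, 2.86]. Speed limits (rad/s): [2.39, 2.39, 3.01, 3.01, 3.14, 3.14, 3.14].

INTERFACE

Orientations are given as a unit quaternion [x, y, z, w].
In Python, from workcell import arm gives the robot as it stands.
- The arm moves only by the tool step_arm, never from a script. Its argument "plan" is text: rows parted by semicolons, each of 6 numbers parted by spaces: the shift along the tool's x, y, z as a fraction of full scale, then the turn, a rotation vector about the tool's x, y, z as a fraction of full scale. A call has 1 to 8 rows; each row shifts and turns the commanded pose from where the row before left it, along the tool's axes as they then stand; what a row does not reach is not made up. Full scale, the value 1, is 120 mm for a shift and 30 degrees for a turn. A row lasts 1/10 s, in which the tool goes at most 50 mm and 8.59 degrees, less where a joint would pass 70% of its speed; a pose out of reach is approached as far as the arm can. A call with a number of a shift or a turn outside -1 to 1 is refused whole. A call with a gripper value outside its range is refused whole. "jaw" is the closure, from -1 (fully open) to 1 (shut), so that 0 is half open, set as the call begins (left out, the last holds). The fingers move at their own pace and stop on an object; "newtons" is the grip in N (left out, the last holds). Time passes only in rows, so rows that do not move let the fingers close. It gives the time, the measured TCP pose, the force, the opening and the grip force at its end, in the units of the state.
- arm.read_state(): the state, without advancing time (a new reading comes with each control period).
- arm.camera(name): name is "side" or "top" or "wrist"; returns the picture (420x560x3 uint8, red, green, blue); there is no depth.
- arm.camera_model(name): a dict with "mtx" (3x3 intrinsics, pixels), "rvec" (rotation vector, rad) and "tvec" (3), from world to camera coordinates, as OpenCV has them. Camera axes: x right, y down, z forward; pixel columns grow to the right and rows downward; lengths in mm; the calibration is good to about 2 mm. A picture is of the moment at which its call begins: read the wrist's pose just before it. camera_model takes no time and is no camera call; for the wrist camera it gives the pose at the moment of the call.
- arm.close_job(): hands the job in; it is judged then, once.
Trained networks look in the newest picture that a camera, given by its name, has taken for a name from the list of things; names that differ only in an ending like _2 or _b are one class to them, and where a whole thing is asked for, a point or a joint stands for the part that bears it (a point fixed in the world has none). Each returns a list of dicts, best first, with "p" (0 to 1); they miss things now and then, are a little off and sometimes report something else, mostly with a low value. They report only what shows in the picture. A call takes as long as a camera call. They do not tell look-alikes from the thing itself.
- arm.boxes_of(target, camera): "point" ([column, row] in pixels, amid what is visible of it).
- arm.cut_out(target, camera): "region" (420x560 bool, what is visible of it) and "point" ([column, row] in pixels, amid what is visible of it).
The state is a dict: "clock": time; "joint_positions": joint angles; "qd": joint speeds; "effort": joint torques, N m; "eef_pos": TCP position; "tcp_rot": TCP orientation; "contact_force": force on the tool from outside, world axes, zero at the start; "wrist_torque": the same for the moment, N m; "gripper_width": finger opening in mm; "finger_force": force on a finger pad.
Only numpy, scipy, OpenCV 4.12 (cv2) and the standard library are available. Lean on these libraries where they do the work, as an engineer would, in place of code of your own. Each camera call takes 0.05 s, during which the arm holds its last target. There are 200 camera calls.

TASK

The freshly glued brooch on the aluminium plate must be kept free of dust while it sets. Turn the green glass tumbler over and stand it mouth-down on the plate as a dust cover, with the brooch in the middle underneath and the rim flat on the plate. The glass is thin, so hold it with a light grip and put it down softly without dropping it; do not touch or shift the brooch, and leave the other things on the bench where they are.

Things in the scene. Friction and masses are not known exactly. Their poses are not given: they have to be found in the camera images.
- cup: the thin straight-sided tumbler of green glass, 84 mm tall, about 130 g, mouth-up at the start; twelve flat panels round it, one facing its x axis: 64 mm across the flats, 66 mm across the corners, wall 3 mm, bottom 6 mm. Laid on its side it rests still on a panel. It can crack if gripped with over 60 N. Origin: centre of the foot's underside; z points from foot to mouth
- cup_rim (a point): centre of the tumbler's mouth, 84 mm from the foot along the tumbler's z
- plate: the flat aluminium plate fixed on the mat, 200 mm along its x, 150 mm along its y, 20 mm thick, with strips of cream masking tape near its edges. Origin: centre of its underside; z up, its face is 20 mm above that
- brooch: the brooch lying loose on the plate: a round brass disc 34 mm across with a domed blue stone in claws, 14.5 mm high in all. Origin: centre of its underside; z up
- jar: bystander: closed amber jar with an aluminium lid, 68 mm across and 85 mm tall, upright on the mat. Origin: centre of its underside; z up
- block: bystander: black sanding block with a brown underside, 100 mm along x, 66 mm along y, 32 mm high, flat on the mat. Origin: centre of its underside; z up
- carton: bystander: white carton with orange stripes, an 85 mm square 80 mm high, on the bench beyond the mat. Origin: centre of its underside; z up
- mat: the flat purple rubber bench mat that covers the whole working area, 3 mm thick, 400 mm along x and 960 mm along y, fixed to the bench; the tumbler, the plate, the jar and the block stand on it. Origin: centre of its underside, on the bench top at z = 0; its face is at z = 3 mm
Mind the look-alikes: they are no part of the job. Leave any purple look-alike of the cup alone.

How it is judged (in metres and radians):
At the end, for the whole second after the job is handed in: The tumbler stands mouth-down and at rest on the plate (within about 5 degrees of upright, its rim within 3.5 mm of the plate's face), the middle of its mouth within 11 mm of the middle of the brooch, and the brooch within 4 mm of where it was (angle between cup's own z axis and vertical above 3.05 rad and z of cup_rim in the frame of plate between 0.0175 and 0.0235 m and horizontal distance between cup_rim and brooch below 0.011 m and linear speed of cup below 0.01 m/s and distance of brooch from where it was at the start of the episode below 0.004 m); the robot touches nothing.
It fails at once if the brooch was touched by the tumbler or the robot, or shifted by more than 4 mm (contact force between any of cup, the arm, the fingers and brooch above 0.5 N or distance of brooch from where it was at the start of the episode above 0.004 m).
It fails at once if the tumbler was knocked or pressed on the mat or the plate with more than 40 N (contact force between cup and plate above 40 N or contact force between cup and mat above 40 N).
It fails at once if the tumbler was dropped: it came down on the plate mouth-down, or on the mat on its side, faster than 0.3 m/s ((angle between cup's own z axis and vertical above 2.6 rad and height (world z) of cup_rim below 0.03 m and linear speed of cup above 0.3 m/s) or (height (world z) of each of cup_rim, cup below 0.042 m and linear speed of cup above 0.3 m/s)).
It fails at once if the tumbler was squeezed with more than 75 N a finger (150 N in all) (contact force between the fingers and cup above 150 N).
It fails at once if the jar, the sanding block or the carton was shifted by more than 20 mm or tipped (distance of any of jar, block, carton from where it was at the start of the episode above 0.02 m or angle between any of jar, block, carton's own z axis and vertical above 0.3 rad).
It also fails if it takes over 54 s, if anything falls off the work surface, if the arm or the gripper's body presses on something with over 40 N, if the wrist force passes 120 N, or if a joint passes its speed limit or range.

## Working session

There is one attempt and no reset: what is moved stays moved. The work goes in short steps, Python scripts to look and compute and a tool call to move; the robot and the scene stay as the last step left them, time stands still between calls to the robot, and variables do not carry over. Pictures are saved under pics/ and viewed, at most 10 in all, crops included, and the job is handed in when it is done.

Besides the shell and the picture viewer there is one more tool, called as name(argument=value, ...) on one line, values as JSON. step_arm: Moves the arm, as the interface text tells. Its arguments: {"type":"object","properties":{"plan":{"type":"string"},"jaw":{"type":"number"},"newtons":{"type":"number"}},"required":["plan"]}

```bash
mkdir -p pics; ls; cat > h.py <<'E'
from workcell import arm
import numpy as np, cv2
from scipy.spatial.transform import Rotation as R
def ray(cam,uv,z,M=None):
    M=M or arm.camera_model(cam); K=np.array(M["mtx"],float);r=cv2.Rodrigues(np.array(M["rvec"],float))[0];t=np.array(M["tvec"],float).ravel()
    d=r.T@np.linalg.inv(K)@np.array([uv[0],uv[1],1.]);c=-r.T@t
    return c+d*(z-c[2])/d[2]
def proj(cam,P,M=None):
    M=M or arm.camera_model(cam)
    return cv2.projectPoints(np.array(P,float).reshape(-1,3),np.array(M["rvec"],float),np.array(M["tvec"],float),np.array(M["mtx"],float),None)[0][:,0]
E
python3 - <<'E'
from h import *
for c in ["top","side"]:
    im=arm.camera(c); cv2.imwrite(f"pics/{c}0.png",im[:,:,::-1])
    for n,z in [("cup",45),("plate",23),("brooch",30),("jar",45),("block",35),("carton",40)]:
        for d in arm.boxes_of(n,c)[:3]: print(c,n,round(d["p"],2),np.round(d["point"]),np.round(ray(c,d["point"],z)))
    M=arm.camera_model(c);r=cv2.Rodrigues(np.array(M["rvec"],float))[0];print("campos",-r.T@np.array(M["tvec"],float).ravel())
print(arm.read_state())
E
```

```text
pics
top cup 0.95 [243. 151.] [790. 225.  45.]
top cup 0.84 [220. 213.] [623. 279.  45.]
top cup 0.66 [150. 201.] [652. 464.  45.]
top plate 0.77 [403. 237.] [ 571. -205.   23.]
top brooch 0.42 [402. 244.] [ 552. -200.   30.]
top jar 0.7 [265. 283.] [444. 158.  45.]
top block 0.95 [183. 276.] [457. 373.  35.]
top carton 0.68 [336. 151.] [794. -22.  40.]
campos [ 493.17707932  104.73979106 1403.05338462]
side cup 0.94 [366. 205.] [819. 118.  45.]
side cup 0.83 [346. 177.] [801. 219.  45.]
side cup 0.71 [271. 130.] [647. 457.  45.]
side plate 0.98 [289. 366.] [ 564. -211.   23.]
side plate 0.57 [274. 170.] [628. 305.  23.]
side brooch 0.72 [279. 363.] [ 547. -204.   30.]
side jar 0.97 [207. 214.] [443. 164.  45.]
side jar 0.46 [289. 366.] [ 563. -219.   45.]
side block 0.75 [211. 162.] [465. 358.  35.]
side carton 0.84 [378. 256.] [798. -27.  40.]
campos [ 509.00653276 -471.48689227  735.69781821]
{'clock': 0.7, 'joint_positions': array([-1.37923186,  0.41105874, -0.01270544,  1.59619028,  0.00561313,
        1.13429318, -0.08218058]), 'qd': array([-8.45027654e-04,  2.65667014e-05,  8.53320976e-04, -1.92239706e-04,
        1.35911364e-03,  2.67620697e-04,  1.27531414e-03]), 'effort': array([-1.16105934e-04, -6.00247550e+01,  6.80988785e-01, -2.99690884e+01,
        1.40544967e-02,  1.86665726e-03,  1.29148088e-05]), 'eef_pos': array([160.54839797, 604.04436996, 192.62717895]), 'tcp_rot': array([1.29497912e-01, 9.91579694e-01, 4.27245025e-05, 7.19194909e-06]), 'contact_force': array([ 0.56660171, -0.12100754,  0.02637968]), 'wrist_torque': array([0.01781538, 0.0346907 , 0.01482461]), 'finger_force': 0.0, 'gripper_width': 85.4283403041115}
```

View pics/top0.png

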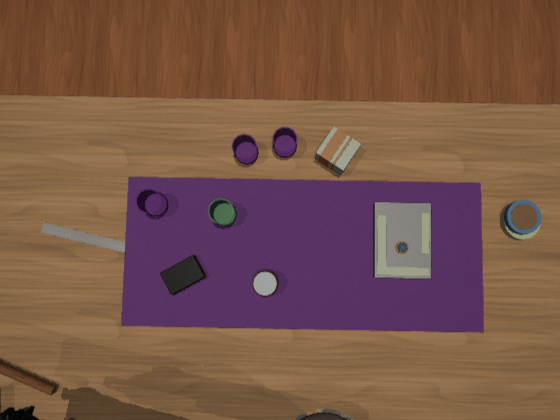

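View pics/side0.png

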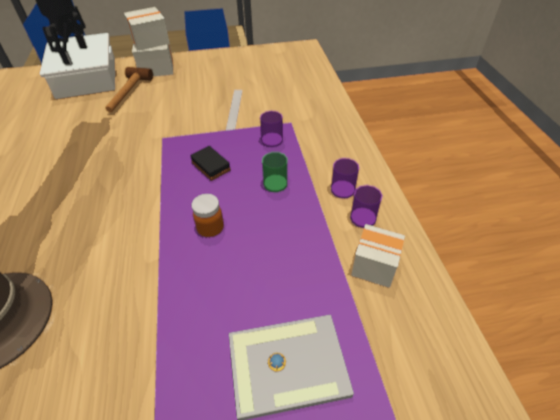

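Green tumbler candidates: green at top (222,213); purple at (245,150), (285,143) and (153,204). Only (222,213) is green glass; I'll confirm it in a crop.

```bash
cat >> h.py <<'E'
from scipy.optimize import least_squares
def cyl(x,y,r,z0,z1):
    a=np.linspace(0,2*np.pi,48)
    return np.vstack([np.c_[x+r*np.cos(a),y+r*np.sin(a),0*a+z] for z in (z0,z1)])
def cen(cam,P,M=None):
    h=cv2.convexHull(proj(cam,P,M).astype(np.float32)); m=cv2.moments(h); return np.array([m['m10']/m['m00'],m['m01']/m['m00']])
def regc(cam,name,near):
    best=min((d for d in arm.cut_out(name,cam)),key=lambda d:np.hypot(*(np.array(d["point"])-near)))
    v,u=np.nonzero(best["region"]); return np.array([u.mean(),v.mean()]),best["p"],len(u)
E
python3 - <<'E'
from h import *
T=arm.camera("top");S=arm.camera("side")
c1=cv2.resize(T[170:260,170:290],(480,360),interpolation=2);c2=cv2.resize(S[120:210,200:320],(480,360),interpolation=2)
cv2.imwrite("pics/crop.png",cv2.resize(np.hstack([c1,c2]),(800,300))[:,:,::-1])
for n,nt,ns,r,z0,z1,g in [("cup",(222,213),(275,172),32.5,3,87,(623,279)),("brooch",(402,247),(277,362),15,23,34,(550,-202)),("jar",(265,283),(207,214),34,3,88,(444,160))]:
    m={c:regc(c,n,nn) for c,nn in (("top",nt),("side",ns))}
    for cs in (("top",),("side",),("top","side")):
        s=least_squares(lambda p:np.hstack([cen(c,cyl(*p,r,z0,z1))-m[c][0] for c in cs]),g)
        print(n,cs,s.x.round(1),s.fun.round(1),m[cs[0]][1:])
E
```

```text
cup ('top',) [625.  274.6] [-0. -0.] (0.64, 571)
cup ('side',) [625.9 278.1] [ 0. -0.] (0.9, 940)
cup ('top', 'side') [625.7 275. ] [-0.1 -0.2  0.1  0.8] (0.64, 571)
brooch ('top',) [ 563.8 -199.9] [0. 0.] (0.34, 4123)
brooch ('side',) [ 543.3 -200.2] [ 0. -0.] (0.82, 273)
brooch ('top', 'side') [ 549.8 -200.7] [ 0.3  5.3  3.6 -0.5] (0.34, 4123)
jar ('top',) [446.5 156.5] [-0.  0.] (0.62, 529)
jar ('side',) [445.  158.9] [-0. -0.] (0.72, 1093)
jar ('top', 'side') [445.6 157.2] [-0.3  0.3  0.3  0.5] (0.62, 529)
```

View pics/crop.png

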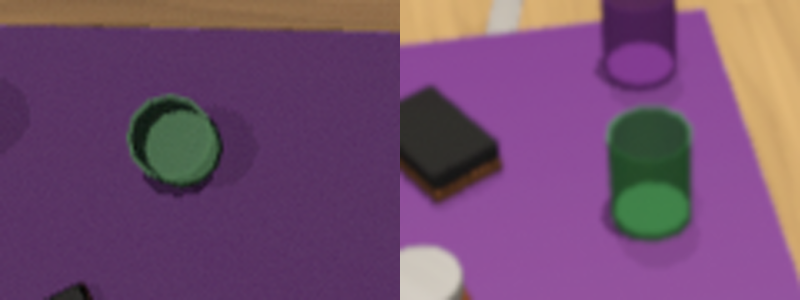

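step_arm(plan="0 0 -0.4 0 0 0.28;0 0 -0.4 0 0 0.28;0 0 0 0 0 0.28;0 0 0 0 0 0.28;0 0 0 0 0 0.28", jaw=-1, newtons=25)

```text
clock: 1.6
eef_pos: [160.6, 604.2, 289.1]
tcp_rot: [0.479, 0.878, 0.0, -0.0]
contact_force: [-0.4, -0.3, 0.2]
gripper_width: 85.7
finger_force: 0.0
```

step_arm(plan="-0.38 0.15 0 0 0 0;-0.38 0.15 0 0 0 0;-0.38 0.15 0 0 0 0;-0.38 0.15 0 0 0 0;-0.38 0.15 0 0 0 0;-0.38 0.15 0 0 0 0;-0.38 0.15 0 0 0 0;-0.38 0.15 0 0 0 0")

```text
clock: 2.4
eef_pos: [481.8, 375.9, 288.9]
tcp_rot: [0.476, 0.879, 0.0, -0.0]
contact_force: [0.6, 1.4, -0.6]
gripper_width: 85.6
finger_force: 0.0
```

```bash
cat >> h.py <<'E'
import json
def st():
    s=arm.read_state(); q=np.array(s["joint_positions"]);p=np.array(s["eef_pos"]);r=np.array(s["tcp_rot"])
    open("log.jsonl","a").write(json.dumps([q.tolist(),p.tolist(),r.tolist()])+"\n"); return q,p,r
E
python3 - <<'E'
from h import *
q,p,r=st(); print(q.round(3),p.round(1)); print(R.from_quat(r).as_matrix().round(3))
E
```

```text
[-0.965  0.327  0.303  1.511 -0.099  1.318 -0.074] [481.8 375.9 288.9]
[[-0.547  0.837  0.   ]
 [ 0.837  0.547  0.001]
 [ 0.     0.001 -1.   ]]
```

```bash
cat >> log.jsonl <<'E'
[[-1.37923186,0.41105874,-0.01270544,1.59619028,0.00561313,1.13429318,-0.08218058],[160.548,604.044,192.627],[0.129497912,0.991579694,0.000042725,0.00000719]]
E
cat >> h.py <<'E'
import itertools
def Rm(ax,a): return R.from_euler(ax,a).as_matrix()
def fk(q,L,s=(-1,1,1,1,1,1,1),c=0):
    H,L1,L2,L3,a3,a4,a6=L
    A=Rm('z',s[0]*q[0]);p=np.array([0,0,H]);A=A@Rm('y',q[1]);p=p+A@[0,0,L1]
    A=A@Rm('z',s[2]*q[2]);p=p+A@[a3,0,0];A=A@Rm('y',s[3]*q[3]);p=p+A@[a4,0,L2]
    A=A@Rm('z',s[4]*q[4])@Rm('y',s[5]*q[5]);p=p+A@[a6,0,0];A=A@Rm('z',s[6]*q[6]+c);return p+A@[0,0,L3],A
E
python3 - <<'E'
from h import *
D=[json.loads(l) for l in open("log.jsonl")]
out=[]
for s3,s5,s7 in itertools.product([1,-1],repeat=3):
  for c in np.arange(4)*np.pi/2:
    s=(-1,1,s3,1,s5,1,s7)
    e=[ (R.from_matrix(fk(q,[0]*7,s,c)[1]).inv()*R.from_quat(r)).magnitude() for q,p,r in D]
    out.append((sum(e),s,c,e))
for o in sorted(out,key=lambda o:o[0])[:4]:print(o)
E
```

```text
(1.0632609083171936e-08, (-1, 1, -1, 1, -1, 1, -1), np.float64(1.5707963267948966), [3.8181966571782617e-16, 1.0632608701352271e-08])
(0.21001291162432076, (-1, 1, -1, 1, 1, 1, -1), np.float64(1.5707963267948966), [0.1987866498207502, 0.011226261803570562])
(0.3132303999668825, (-1, 1, -1, 1, -1, 1, 1), np.float64(1.5707963267948966), [0.14886924543011568, 0.16436115453676683])
(0.43640052675225055, (-1, 1, -1, 1, 1, 1, 1), np.float64(1.5707963267948966), [0.2764623635470482, 0.15993816320520238])
```

step_arm(plan="-0.1 0.1 0 0 -0.25 0;-0.1 0.1 0 0 -0.25 0;-0.1 0.1 0 0 -0.25 0;-0.1 0.1 0 0 -0.25 0;0 0.1 0 0 -0.25 0;0 0.1 0 0 -0.25 0;0 0 0 0 0 0")

```text
clock: 3.1
eef_pos: [562.8, 382.6, 291.6]
tcp_rot: [0.435, 0.814, -0.185, 0.337]
contact_force: [-0.9, 1.2, -1.8]
gripper_width: 85.3
finger_force: 0.0
```

```bash

python3 - <<'E'
from h import *
q,p,r=st(); print(q.round(3),p.round(1)); print(R.from_quat(r).as_matrix().round(3))
D=[json.loads(l) for l in open("log.jsonl")]
s=(-1,1,-1,1,-1,1,-1)
f=lambda L:np.hstack([fk(q,np.r_[L,0,0,0],s,np.pi/2)[0]-p for q,p,r in D])
o=least_squares(f,[330,480,480,370]);print(o.x,o.fun.round(2))
E
```

```text
[-1.294  0.649  0.428  1.312  0.485  1.523 -0.417] [562.8 382.6 291.6]
[[-0.394  0.833  0.388]
 [ 0.583  0.553 -0.595]
 [-0.711 -0.008 -0.704]]
[414.4521886  418.73173397 512.09577335 396.36660062] [-11.15  36.16  -2.22 -46.71  17.05  -7.15 -22.37  -9.89   9.37]
```

```bash

python3 - <<'E'
from h import *
D=[json.loads(l) for l in open("log.jsonl")]
s=(-1,1,-1,1,-1,1,-1)
for m in ([1,1,0],[1,0,1],[0,1,1],[1,1,1]):
    m=np.array(m)
    f=lambda L:np.hstack([fk(q,np.r_[L[:4],L[4:]*m],s,np.pi/2)[0]-p for q,p,r in D])
    o=least_squares(f,[330,400,400,300,50,0,50]);print(m,o.x.round(2),np.abs(o.fun).max().round(3))
E
```

```text
[1 1 0] [488.68 507.41 532.6  372.84   1.36 179.82  50.  ] 50.881
[1 0 1] [ 413.01  324.41  589.23  413.9  -375.3     0.   -311.32] 47.376
[0 1 1] [ 488.08  504.22  524.82  373.54 -740.43  177.84   -9.46] 50.76
[1 1 1] [ 481.07  444.79  582.81  385.08 -222.38  163.85 -179.03] 50.966
```

step_arm(plan="0.18 0 0.3 0 0 0;0.18 0 0.3 0 0 0;0.18 0 0.3 0 0 0;0.18 -0.04 0.3 0 0 0;0 0 0 0 0 0")

```text
clock: 3.6
eef_pos: [582.6, 336.6, 130.5]
tcp_rot: [0.44, 0.812, -0.187, 0.335]
contact_force: [-1.1, -0.7, 0.1]
gripper_width: 85.3
finger_force: 0.0
```

```bash

python3 - <<'E'
from h import *
q,p,r=st(); print(q.round(3),p.round(1)); print(R.from_quat(r).as_matrix().round(3))
M=arm.camera_model("wrist");im=arm.camera("wrist"); cv2.imwrite("pics/w1.png",im[:,:,::-1])
for d in arm.cut_out("cup","wrist")[:3]:
    v,u=np.nonzero(d["region"]); m=np.array([u.mean(),v.mean()])
    o=least_squares(lambda x:cen("wrist",cyl(*x,32.5,3,87),M)-m,(625,276)); print(d["p"],m.round(),len(u),o.x.round(1),o.fun.round(1))
E
```

```text
[-1.243  0.764  0.413  1.519  0.484  1.231 -0.558] [582.6 336.6 130.5]
[[-0.389  0.839  0.38 ]
 [ 0.589  0.544 -0.598]
 [-0.708 -0.008 -0.706]]
0.94 [497.  67.] 17426 [653.3 449.1] [-0. -0.]
0.78 [365. 243.] 3126 [782.2 226.8] [-0.   0.7]
0.69 [327. 271.] 2234 [811.6 117.4] [ 0.2 -1. ]
```

View pics/w1.png

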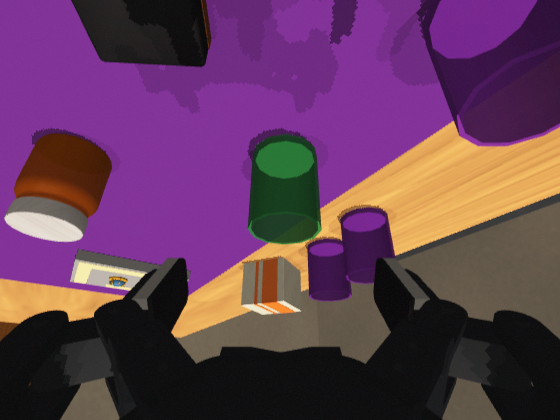

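The wrist view is upside down: the green tumbler is at about (284,190), laterally between the fingers (midline about column 281). The brooch shows at (118,281) on the plate. I'll fit the tumbler by its green colour, since the network missed it here.

```bash
cat >> h.py <<'E'
S7=(-1,1,-1,1,-1,1,-1)
def green(im):
    h=cv2.cvtColor(im,cv2.COLOR_RGB2HSV); m=cv2.inRange(h,(45,70,25),(85,255,255))
    n,l,stt,c=cv2.connectedComponentsWithStats(m); i=1+np.argmax(stt[1:,4]); m=(l==i).astype(np.uint8)
    hull=cv2.convexHull(np.argwhere(m)[:,::-1].astype(np.float32)); M=cv2.moments(hull); return np.array([M['m10']/M['m00'],M['m01']/M['m00']]),M['m00'],hull
E
python3 - <<'E'
from h import *
M=arm.camera_model("wrist");im=cv2.imread("pics/w1.png")[:,:,::-1].copy()
m,a,_=green(im);P=cyl(625,276,32.5,3,87);print(m,a,cv2.contourArea(cv2.convexHull(proj("wrist",P,M).astype(np.float32))))
o=least_squares(lambda x:cen("wrist",cyl(*x,32.5,3,87),M)-m,(625,276));print(o.x)
s=arm.read_state();A=R.from_quat(s["tcp_rot"]).as_matrix()
print("delta TCP->cup(z47) tool mm",(A.T@(np.r_[o.x,47]-s["eef_pos"])).round(1),(A.T@(np.array([625.5,276,47])-s["eef_pos"])).round(1))
E
```

```text
[284.18861525 190.86056629] 6781.0 6817.427118666936
[633.89731929 270.30641145]
delta TCP->cup(z47) tool mm [  2.5   2.7 123.6] [  9.1  -1.2 117. ]
```

step_arm(plan="0 0 0.28 0 0 0;0 0 0.28 0 0 0;0 0 0.28 0 0 0;0 0 0.14 0 0 0;0 0 0.13 0 0 0;0 0 0 0 0 0")

```text
clock: 4.3
eef_pos: [636.6, 261.0, 41.2]
tcp_rot: [0.441, 0.812, -0.182, 0.337]
contact_force: [0.1, 0.0, -0.3]
gripper_width: 85.5
finger_force: 0.0
```

```bash

python3 - <<'E'
from h import *
q,p,r=st(); print(q.round(3),p.round(1))
im=arm.camera("wrist"); im2=arm.camera("side"); cv2.imwrite("pics/w2.png",np.hstack([cv2.resize(im,(400,300)),cv2.resize(im2[90:240,180:380],(400,300))])[:,:,::-1])
E
```

```text
[-1.138  0.854  0.431  1.619  0.532  0.994 -0.593] [636.6 261.   41.2]
```

View pics/w2.png

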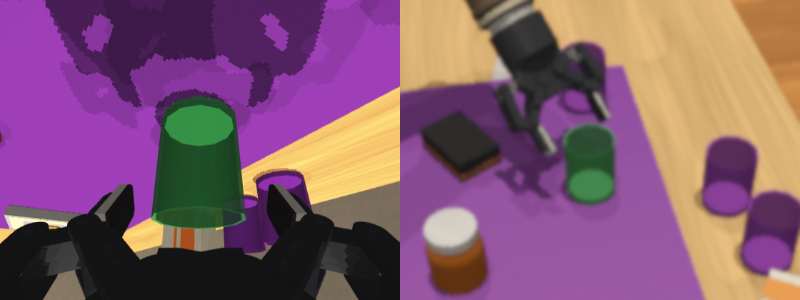

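```bash

python3 - <<'E'
from h import *
s=arm.read_state();p=np.array(s["eef_pos"]);A=R.from_quat(s["tcp_rot"]).as_matrix()
pts=[p,p+43*A[:,1],p-43*A[:,1],p-19*A[:,2]]
u=proj("side",pts);print("side crop",((u-[180,90])*2+[400,0]).round())
u=proj("wrist",pts);print("wrist crop",(u/1.4).round())
M=arm.camera_model("wrist");r=cv2.Rodrigues(np.array(M["rvec"],float))[0];c=-r.T@np.array(M["tvec"],float).ravel();print("cam in tool",A.T@(c-p),"cam z in tool",A.T@r[2])
im=arm.camera("wrist");m,a,_=green(im);o=least_squares(lambda x:cen("wrist",cyl(*x,32.5,3,87),M)-m,(625,276));print(m,a,o.x)
m,a,_=green(arm.camera("side"));o=least_squares(lambda x:cen("side",cyl(*x,32.5,3,87))-m,(625,276));print(m,a,o.x)
E
```

```text
side crop [[599. 171.]
 [623. 155.]
 [575. 187.]
 [592. 158.]]
wrist crop [[201. 169.]
 [251. 169.]
 [152. 169.]
 [202. 177.]]
cam in tool [  65.13030909   -0.89569921 -181.22483338] cam z in tool [-2.60411661e-01 -3.13530397e-04  9.65497627e-01]
[276.36148836 234.34458356] 19807.0 [626.58700444 272.21465078]
[274.40453883 171.35394545] 800.5 [624.99732685 276.0033619 ]
```

```bash

python3 - <<'E'
from h import *
s=arm.read_state();p=np.array(s["eef_pos"]);A=R.from_quat(s["tcp_rot"]).as_matrix()
im=arm.camera("side")[90:215,210:360]; b=cv2.resize(im,(750,600)[:2],interpolation=2,dsize=None) if 0 else cv2.resize(im,(720,600),interpolation=cv2.INTER_CUBIC)
for k in (0,13,19,60):
  for sg in (-1,1):
    u=(proj("side",[p+sg*43*A[:,1]-k*A[:,2]])[0]-[210,90])*4.8; cv2.circle(b,(int(u[0]),int(u[1])),3,(255,255-4*k,0),-1)
cv2.imwrite("pics/s3.png",b[:,:,::-1])
E
```

```text
(no output)
```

View pics/s3.png

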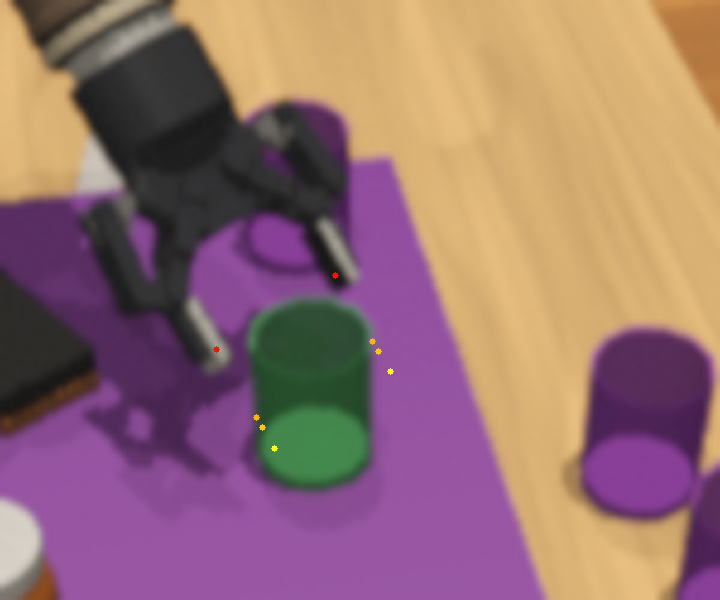

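The side view shows the fingertips about 50 mm short of the reported TCP (red dots mark 60 mm behind it), and the wrist view agrees. They flank only the near rim, so I'll creep forward and watch the force.

step_arm(plan="0 0 0.05 0 0 0;0 0 0.05 0 0 0;0 0 0.05 0 0 0;0 0 0.05 0 0 0;0 0 0 0 0 0")

```text
clock: 5.05
eef_pos: [645.2, 246.1, 23.1]
tcp_rot: [0.44, 0.812, -0.183, 0.336]
contact_force: [0.4, 0.4, -0.5]
gripper_width: 85.3
finger_force: 0.0
```

```bash

python3 - <<'E'
from h import *
q,p,r=st(); print(q.round(3),p.round(1))
m,a,_=green(arm.camera("side"));o=least_squares(lambda x:cen("side",cyl(*x,32.5,3,87))-m,(625,276));print(m,a,o.x)
D=[json.loads(l) for l in open("log.jsonl")]
def rows(q):
    s=S7;B=[];A=np.eye(3);B.append(A)
    for i in range(7):
        A=A@Rm('z' if i%2==0 else 'y',s[i]*q[i]); B.append(A)
    return np.hstack(B)
X=np.vstack([rows(q) for q,_,_ in D]);y=np.hstack([p for _,p,_ in D])
for lam in (1e-3,1,):
    w=np.linalg.solve(X.T@X+lam*np.eye(24),X.T@y);print(lam,(X@w-y).round(1),w.reshape(8,3).round(0).tolist())
E
```

```text
[-1.118  0.878  0.434  1.633  0.541  0.951 -0.599] [645.2 246.1  23.1]
[274.76870748 170.99154813] 808.5 [626.15504259 277.24421185]
0.001 [ 0.5  0.  -0.3 -0.1 -0.1  0.2 -1.4 -1.2 -0.4  2.3  2.  -0.5 -0.3 -0.1
  0.3 -1.  -0.7  0.6] [[7.0, 24.0, 123.0], [-51.0, -19.0, 123.0], [-13.0, -19.0, 219.0], [42.0, -0.0, 219.0], [-116.0, -0.0, 222.0], [62.0, 8.0, 222.0], [14.0, 8.0, 152.0], [-38.0, -21.0, 152.0]]
1 [ 52.2 -69.9 -41.2  94.3 -52.8  -3.7 -34.6  -9.5 -86.7 -34.8  19.7 -16.6
 -56.6  45.4  23.8 -60.4  49.9  31.5] [[40.0, 17.0, 93.0], [37.0, -31.0, 93.0], [7.0, -31.0, 89.0], [76.0, -26.0, 89.0], [-98.0, -26.0, 104.0], [17.0, -6.0, 104.0], [-38.0, -6.0, 56.0], [-119.0, 23.0, 56.0]]
```

step_arm(plan="0 0 0.05 0 0 0;0 0 0.05 0 0 0;0 0 0.05 0 0 0;0 0 0.03 0 0 0;0 0 0 0 0 0")

```text
clock: 5.6
eef_pos: [653.8, 234.4, 8.5]
tcp_rot: [0.44, 0.812, -0.182, 0.337]
contact_force: [0.2, 0.1, 1.1]
gripper_width: 85.4
finger_force: 0.0
```

```bash

python3 - <<'E'
from h import *
q,p,r=st(); A=R.from_quat(r).as_matrix()
b=cv2.resize(arm.camera("side")[90:215,210:360],(480,400),interpolation=cv2.INTER_CUBIC);w=arm.camera("wrist")
cv2.imwrite("pics/s4.png",cv2.resize(np.hstack([b,cv2.resize(w,(533,400))]),(800,316))[:,:,::-1])
E
```

```text
(no output)
```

View pics/s4.png

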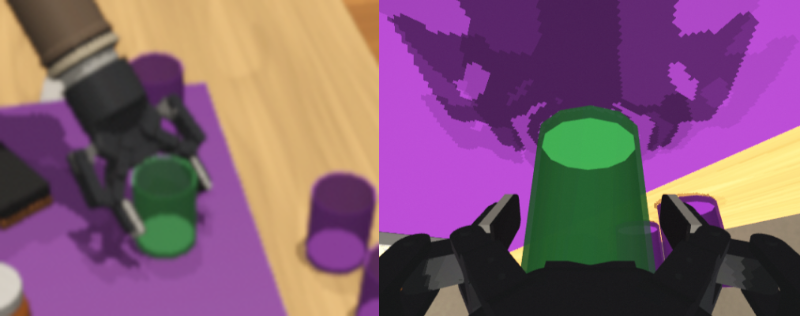

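The pads now flank the tumbler at mid-height in both views, so the real finger ends are about 50 mm behind the reported TCP. Closing gently.

step_arm(plan="0 0 0 0 0 0;0 0 0 0 0 0;0 0 0 0 0 0;0 0 0 0 0 0;0 0 0 0 0 0;0 0 0 0 0 0", jaw=1, newtons=25)

```text
clock: 6.3
eef_pos: [653.5, 234.9, 8.7]
tcp_rot: [0.44, 0.812, -0.182, 0.337]
contact_force: [-2.2, -0.4, 3.7]
gripper_width: 65.0
finger_force: 26.4
```

step_arm(plan="-0.05 0 -0.05 0 0 0;-0.1 0 -0.1 0 0 0;-0.2 0 -0.2 0 0 0;-0.25 0 -0.25 0 0 0;-0.25 0 -0.25 0 0 0;-0.25 0 -0.25 0 0 0;-0.2 0 -0.2 0 0 0;0 0 0 0 0 0")

```text
clock: 7.1
eef_pos: [655.9, 235.0, 236.3]
tcp_rot: [0.442, 0.812, -0.178, 0.338]
contact_force: [0.1, -0.1, -1.6]
gripper_width: 65.3
finger_force: 26.5
```

step_arm(plan="0 0 0 0 0 -0.25;0 0 0 0 0 -0.25;0 0 0 0 0 -0.25;0 0 0 0 0 -0.25;0 0 0 0 0 -0.25;0 0 0 0 0 -0.25;0 0 0 0 0 -0.25;0 0 0 0 0 -0.25")

```text
clock: 7.9
eef_pos: [653.3, 234.4, 229.3]
tcp_rot: [-0.027, 0.924, -0.327, 0.199]
contact_force: [0.5, 0.3, -0.0]
gripper_width: 65.5
finger_force: 26.5
```

```bash

python3 - <<'E'
from h import *
q,p,r=st(); print(q.round(3),p.round(1)); print(R.from_quat(r).as_matrix().round(3),arm.read_state()["gripper_width"])
E
```

```text
[-0.988  0.586  0.261  1.531  0.659  1.278  0.598] [653.3 234.4 229.3]
[[-0.919  0.079  0.386]
 [-0.181  0.785 -0.592]
 [-0.35  -0.614 -0.707]] 65.52363697665358
```

step_arm(plan="0 -0.1 0 0 0 -0.25;0 -0.1 0 0 0 -0.25;0 -0.1 0 0 0 -0.25;0 0 0 0 0 -0.25;0 0 0 0 0 -0.25;0 0 0 0 0 -0.25;0 0 0 0 0 -0.25;0 0 0 0 0 -0.25")

```text
clock: 8.7
eef_pos: [654.6, 207.3, 252.7]
tcp_rot: [-0.486, 0.786, -0.382, 0.009]
contact_force: [0.2, -0.0, 0.0]
gripper_width: 65.5
finger_force: 26.6
```

```bash
cat >> h.py <<'E'
def show():
    q,p,r=st(); A=R.from_quat(r).as_matrix(); print("q",q.round(2),"p",p.round(1),"w",round(arm.read_state()["gripper_width"],1)); print(A.round(3)); return q,p,A
def toRot(A,B):  # rows' turn units from current A to B
    return (R.from_matrix(A).inv()*R.from_matrix(B)).as_rotvec()/np.radians(30)
def orient(head,pitch=45,flip=1):
    h=np.radians(head);c,s=np.cos(np.radians(pitch)),np.sin(np.radians(pitch))
    z=np.array([c*np.cos(h),c*np.sin(h),-s]);y=flip*np.array([-np.sin(h),np.cos(h),0]);return np.c_[np.cross(y,z),y,z]
E
python3 - <<'E'
from h import *
show()
E
```

```text
q [-0.85  0.53  0.09  1.55  0.75  1.33  1.63] p [654.6 207.3 252.7] w 65.5
[[-0.528 -0.756  0.386]
 [-0.77   0.236 -0.592]
 [ 0.357 -0.61  -0.707]]
```

step_arm(plan="0 0 0 0 0 -0.25;0 0 0 0 0 -0.25;0 0 0 0 0 -0.25;0 0 0 0 0 -0.25;0 0 0 0 0 -0.25;0 0 0 0 0 -0.25;0 0 0 0 0 -0.25;0 0 0 0 0 -0.25")

```text
clock: 9.5
eef_pos: [654.6, 207.2, 252.7]
tcp_rot: [0.813, -0.438, 0.336, 0.183]
contact_force: [0.1, 0.2, -0.9]
gripper_width: 65.3
finger_force: 26.6
```

```bash
python3 - <<'E'
from h import *
q,p,A=show()
for hd in (-57,-65,-45): print(hd,toRot(A,orient(hd,45,-1)).round(3))
E
```

```text
q [-0.74  0.53 -0.06  1.54  0.81  1.38  2.63] p [654.6 207.2 252.7] w 65.3
[[ 0.391 -0.836  0.386]
 [-0.589 -0.549 -0.593]
 [ 0.707  0.004 -0.707]]
-57 [-0.002  0.     0.013]
-65 [-0.19  -0.001  0.201]
-45 [ 0.281  0.001 -0.27 ]
```

step_arm(plan="-0.21 0.03 0.28 0 0 0;-0.21 0.03 0.28 0 0 0;-0.21 0.03 0.28 0 0 0;-0.21 0.03 0.28 0 0 0;-0.21 0.03 0.28 0 0 0;-0.21 0.03 0.28 0 0 0;0 0 0 0 0 0;0 0 0 0 0 0")

```text
clock: 10.3
eef_pos: [656.3, 165.8, 3.6]
tcp_rot: [0.812, -0.44, 0.337, 0.183]
contact_force: [0.5, 0.6, 0.4]
gripper_width: 65.5
finger_force: 27.0
```

```bash
python3 - <<'E'
from h import *
q,p,A=show(); C=p-69*A[:,2]; print("C",C.round(1))
im=arm.camera("side"); m,a,hu=green(im); print(m,a)
# predicted hull
ax=-np.array([A[0,2],A[1,2],0])/np.hypot(A[0,2],A[1,2])
def lying(C,k=54,r=32.5):
    u=np.array([-ax[1],ax[0],0]);t=np.linspace(0,6.28,40);ring=np.outer(np.cos(t),u)*r+np.outer(np.sin(t),[0,0,1])*r
    return np.vstack([C-k*ax+ring,C+(84-k)*ax+ring])
print(cen("side",lying(C)), cv2.contourArea(cv2.convexHull(proj("side",lying(C)).astype(np.float32))))
b=cv2.resize(im[90:240,180:380],(800,600),interpolation=cv2.INTER_CUBIC); cv2.imwrite("pics/s5.png",b[:,:,::-1])
E
```

```text
q [-0.73  0.81 -0.01  1.73  0.96  1.03  2.28] p [656.3 165.8   3.6] w 65.5
[[ 0.387 -0.838  0.386]
 [-0.591 -0.546 -0.593]
 [ 0.708  0.001 -0.706]]
C [629.6 206.7  52.4]
[285.42047331 190.29609246] 908.5
[284.6148572  190.45713497] 1063.8456006592605
```

View pics/s5.png

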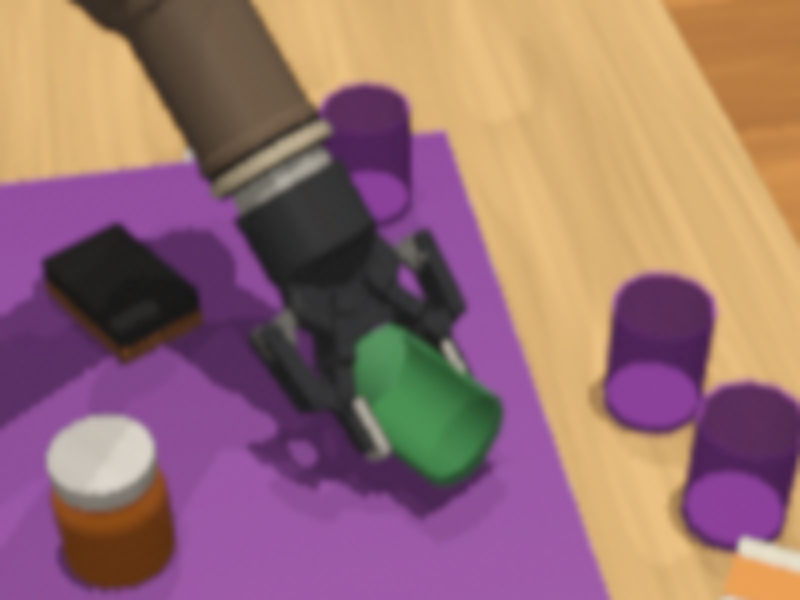

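step_arm(plan="-0.035 0 0.035 0 0 0;-0.035 0 0.035 0 0 0;-0.006 0 0.006 0 0 0;-0.006 0 0.006 0 0 0;0 0 0 0 0 0")

```text
clock: 10.85
eef_pos: [656.4, 166.3, -10.6]
tcp_rot: [0.812, -0.44, 0.337, 0.182]
contact_force: [-0.3, 1.0, 0.2]
gripper_width: 65.3
finger_force: 27.1
```

step_arm(plan="-0.006 0 0.006 0 0 0;-0.006 0 0.006 0 0 0;0 0 0 0 0 0")

```text
clock: 11.15
eef_pos: [656.5, 166.2, -10.7]
tcp_rot: [0.812, -0.44, 0.338, 0.182]
contact_force: [-5.8, 1.1, 13.2]
gripper_width: 65.3
finger_force: 27.9
```

step_arm(plan="0.004 0 -0.004 0 0 0;0 0 0 0 0 0;0 0 0 0 0 0;0 0 0 0 0 0;0 0 0 0 0 0", jaw=-1)

```text
clock: 11.65
eef_pos: [656.5, 166.4, -11.9]
tcp_rot: [0.812, -0.44, 0.337, 0.182]
contact_force: [-0.7, 0.5, 5.7]
gripper_width: 85.5
finger_force: 0.0
```

step_arm(plan="0 0 -0.1 0 0 0;0 0 -0.2 0 0 0;0 0 -0.35 0 0 0;0 0 -0.35 0 0 0;0 0 -0.35 0 0 0;0 0 -0.35 0 0 0;0 0 0 0 0 0")

```text
clock: 12.35
eef_pos: [575.6, 294.3, 135.4]
tcp_rot: [0.814, -0.439, 0.336, 0.178]
contact_force: [-0.5, 0.3, 0.4]
gripper_width: 85.3
finger_force: 0.0
```

```bash
python3 - <<'E'
from h import *
q,p,A=show()
for c in ("side","top"):
    im=arm.camera(c); m,a,hu=green(im); print(c,m,a)
    print(cv2.minAreaRect(hu)); np.save(f"hull_{c}.npy",hu)
h={c:np.load(f"hull_{c}.npy") for c in ("side","top")}
def lying(x,y,az,r=32.5):
    ax=np.array([np.cos(az),np.sin(az),0]);u=np.array([-ax[1],ax[0],0]);t=np.linspace(0,6.28,40);ring=np.outer(np.cos(t),u)*r+np.outer(np.sin(t),[0,0,1])*r
    C=np.array([x,y,35.]);return np.vstack([C-42*ax+ring,C+42*ax+ring])
def res(v):
    o=[]
    for c in h:
        P=cv2.convexHull(proj(c,lying(*v)).astype(np.float32));a=cv2.moments(P);b=cv2.moments(h[c].astype(np.float32))
        for m in (a,b): m['c']=np.array([m['m10'],m['m01']])/m['m00'];m['s']=np.array([m['mu20'],m['mu11'],m['mu02']])/m['m00']/15
        o+=[a['c']-b['c'],(a['s']-b['s'])]
    return np.hstack(o)
for g in (2.15,1.8,2.5):
    o=least_squares(res,(625,215,g));print(o.x.round(2),np.degrees(o.x[2]),o.cost,o.fun.round(1))
E
```

```text
q [-0.89  0.66 -0.1   1.62  0.8   1.34  2.35] p [575.6 294.3 135.4] w 85.3
[[ 0.389 -0.834  0.391]
 [-0.595 -0.552 -0.584]
 [ 0.703 -0.006 -0.711]]
side [282.24167581 196.46963044] 911.0
((282.0600280761719, 196.42001342773438), (40.600006103515625, 25.0), 36.869895935058594)
top [254.08809856 213.02580195] 717.0
((254.01715087890625, 213.02784729003906), (22.994775772094727, 31.969945907592773), 58.392494201660156)
[626.33 193.46   2.73] 156.62370012289324 7.461000037737472 [-1.6  0.3  1.5 -1.7 -1.1 -0.6 -0.6 -0.9  0.1  2. ]
[626.54 196.7    1.67] 95.60633667829279 10.970240388746287 [-1.3 -0.2 -1.7 -0.5  3.  -2.3 -0.4  1.2  0.9 -0.2]
[627.07 196.18   2.34] 134.23956337528685 4.595678781397503 [-1.3 -0.5  1.7 -0.3 -0.3 -1.6 -0.8 -0.1 -0.1  1. ]
```

step_arm(plan="0.23 0 -0.23 0 0 0;0.23 0 -0.23 0 0 0;0.23 0 -0.23 0 0 0;0.26 0 0.26 0 -0.2 0;0.26 0 0.26 0 0 0;0.26 0 0.26 0 0 0;0.26 0 0.26 0 0 0;0 0 0 0 0 0")

```text
clock: 13.25
eef_pos: [675.2, 128.2, 234.5]
tcp_rot: [0.825, -0.453, 0.294, 0.164]
contact_force: [-1.1, -0.2, 0.2]
gripper_width: 85.3
finger_force: 0.0
```

```bash
python3 - <<'E'
from h import *
q,p,A=show()
for f in (1,-1): print(toRot(A,orient(123,45,f)).round(3))
E
```

```text
q [-0.6   0.48 -0.05  1.61  0.76  1.23  2.74] p [675.2 128.2 234.5] w 85.3
[[ 0.416 -0.845  0.336]
 [-0.652 -0.535 -0.537]
 [ 0.633  0.004 -0.774]]
[ 0.007 -2.81  -0.023]
[-4.012 -0.01   4.433]
```

step_arm(plan="0 0 0 0 -0.28 0;0 0 0 0 -0.28 0;0 0 0 0 -0.28 0;0 0 0 0 -0.28 0;0 0 0 0 -0.28 0;0 0 0 0 -0.28 0;0 0 0 0 -0.28 0;0 0 0 0 -0.28 0")

```text
clock: 14.05
eef_pos: [661.4, 153.0, 198.9]
tcp_rot: [0.871, -0.483, -0.085, -0.014]
contact_force: [-0.0, 1.2, 0.2]
gripper_width: 85.4
finger_force: 0.0
```

```bash
python3 - <<'E'
from h import *
q,p,A=show()
print(toRot(A,orient(123,45,1)).round(3))
E
```

```text
q [ 0.43  1.02 -1.47  1.27  0.84  1.66  2.86] p [661.4 153.  198.9] w 85.4
[[ 0.519 -0.844 -0.135]
 [-0.839 -0.533  0.107]
 [-0.162  0.058 -0.985]]
[ 0.088 -1.188 -0.073]
```

step_arm(plan="0 0 0 0 0 0.28;0 0 0 0 0 0.28;0 0 0 0 0 0.28;0 0 0 0 0 0.28;0 0 0 0 0 0.28;0 0 0 0 0 0.28;0 0 0 0 0 0.28;0 0 0 0 0 0.28")

```text
clock: 14.85
eef_pos: [659.2, 158.1, 202.6]
tcp_rot: [-0.46, 0.884, 0.075, -0.034]
contact_force: [-0.0, -0.3, 0.4]
gripper_width: 85.3
finger_force: 0.0
```

step_arm(plan="0 0 0 0 0 0.28;0 0 0 0 0 0.28;0 0 0 0 0 0.28;0 0 0 0 0 0.28;0 0 0 0 0 0.28;0 0 0 0 0 0.28;0 0 0 0 0 0.28;0 0 0 0 0 0.28")

```text
clock: 15.65
eef_pos: [659.1, 158.0, 202.6]
tcp_rot: [0.106, 0.991, 0.044, -0.069]
contact_force: [-0.5, 0.6, -0.8]
gripper_width: 85.9
finger_force: 0.0
```

```bash
python3 - <<'E'
from h import *
q,p,A=show()
print(toRot(A,orient(123,45,-1)).round(3))
E
```

```text
q [ 0.3   0.76 -0.99  1.28  0.46  1.45  0.73] p [659.1 158.  202.6] w 85.9
[[-0.968  0.216 -0.128]
 [ 0.204  0.974  0.101]
 [ 0.147  0.072 -0.987]]
[-0.559  1.102  1.403]
```

step_arm(plan="-0.08 0.157 0.2 0 0 0;0 0 0 0 0 0")

```text
clock: 15.85
eef_pos: [668.2, 178.7, 176.4]
tcp_rot: [0.102, 0.991, 0.043, -0.071]
contact_force: [-1.3, -0.7, -1.3]
gripper_width: 85.5
finger_force: 0.0
```

That row put the turn into the shift columns: a harmless 30 mm shift in free air. Reversing it and doing the turn properly.

step_arm(plan="0.08 -0.15 -0.2 0 0 0;0 0 0 -0.08 0.157 0.2;0 0 0 -0.08 0.157 0.2;0 0 0 -0.08 0.157 0.2;0 0 0 -0.08 0.157 0.2;0 0 0 -0.08 0.157 0.2;0 0 0 -0.08 0.157 0.2;0 0 0 -0.08 0.157 0.2")

```text
clock: 16.65
eef_pos: [659.8, 159.3, 203.7]
tcp_rot: [0.439, 0.812, 0.184, -0.337]
contact_force: [-0.6, 0.6, 0.2]
gripper_width: 85.5
finger_force: 0.0
```

```bash
python3 - <<'E'
from h import *
q,p,A=show()
print(toRot(A,orient(123,45,-1)).round(3))
E
```

```text
q [ 0.44  1.   -0.94  1.08 -0.01  1.59  0.28] p [659.8 159.3 203.7] w 85.5
[[-0.387  0.837 -0.387]
 [ 0.589  0.548  0.594]
 [ 0.709  0.002 -0.705]]
[-0.001 -0.006  0.008]
```

```bash
cat >> h.py <<'E'
def lying(x,y,az,z=35.,r=32.5):
    ax=np.array([np.cos(az),np.sin(az),0]);u=np.array([-ax[1],ax[0],0]);t=np.linspace(0,6.28,40);ring=np.outer(np.cos(t),u)*r+np.outer(np.sin(t),[0,0,1])*r
    C=np.array([x,y,z]);return np.vstack([C-42*ax+ring,C+42*ax+ring])
def fitlying(cam,g=(628,196,2.147)):
    M=arm.camera_model(cam);im=arm.camera(cam);c,a,hu=green(im)
    def mm(H):
        m=cv2.moments(H.astype(np.float32));return np.r_[m['m10']/m['m00'],m['m01']/m['m00'],np.array([m['mu20'],m['mu11'],m['mu02']])/m['m00']**.5/60]
    b=mm(hu);o=least_squares(lambda v:mm(cv2.convexHull(proj(cam,lying(*v),M).astype(np.float32)))-b,g,x_scale=[1,1,.02])
    u,v=hu[:,0].min(0),hu[:,0].max(0);return o.x,np.degrees(o.x[2]),o.fun.round(1),a,u,v,im
E
python3 - <<'E'
from h import *
o=fitlying("wrist");print(*o[:-1]);cv2.imwrite("pics/w6.png",o[-1][:,:,::-1])
q,p,A=show();c=np.r_[o[0][:2],35]
a=np.array([np.cos(o[0][2]),np.sin(o[0][2]),0])
print("to C (k=32) tool",(A.T@(c-10*a-(p-69*A[:,2]))).round(1))
E
```

```text
[628.    196.      2.147] 123.01403861458773 [ 0.8 -3.2  4.4  1.3 29.4] 4627.0 [245. 221.] [303. 307.]
q [ 0.45  1.   -0.93  1.08 -0.01  1.59  0.28] p [660.4 155.  200.2] w 85.6
[[-0.375  0.843 -0.386]
 [ 0.594  0.538  0.598]
 [ 0.712 -0.005 -0.702]]
to C (k=32) tool [-88.2  -4.3 215. ]
```

```bash
sed -i 's/x_scale=\[1,1,.02\])/x_scale=[1,1,.02],diff_step=[1e-3,2e-3,5e-3])/' h.py
python3 - <<'E'
from h import *
for cam in ("wrist","side","top"):
    o=fitlying(cam);print(cam,*o[:-1])
    if cam=="wrist":
        M=arm.camera_model("wrist");hh=cv2.convexHull(proj("wrist",lying(*o[0]),M).astype(np.float32));print(hh[:,0].min(0),hh[:,0].max(0))
E
```

```text
wrist [623.06106868 201.65113388   2.15047224] 123.21298322683144 [-0.3 -9.2 -4.1  0.1  4.7] 4671.5 [248. 217.] [306. 304.]
[246.89493 206.19409] [305.84033 294.38687]
side [632.78242086 214.62126882   2.08555255] 119.49335893471998 [-0.  -6.   8.1  3.   7.7] 899.5 [263. 178.] [301. 215.]
top [628.49455805 192.8459101    2.14548312] 122.9271275312613 [ 0.  -0.2  4.  -0.5  3.8] 731.0 [235. 195.] [272. 229.]
```

View pics/w6.png

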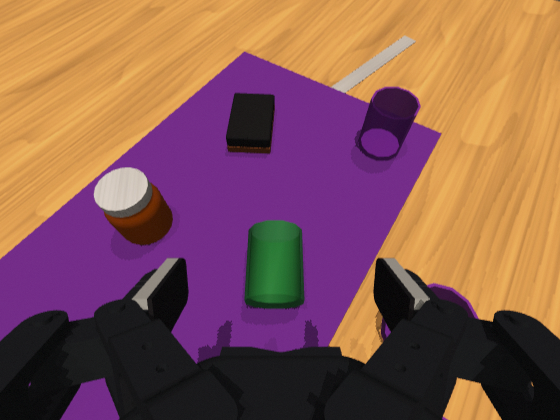

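The lying green tumbler is fully visible at (274,264), on the fingers' midline, with its axis along the approach and its foot towards the hand. Approaching.

step_arm(plan="-0.25 -0.014 0.3 0 0 0;-0.25 -0.014 0.3 0 0 0;-0.25 -0.014 0.3 0 0 0;0 0 0.3 0 0 0;0 0 0.15 0 0 0;0 0 0 0 0 0")

```text
clock: 17.45
eef_pos: [625.3, 203.9, 25.9]
tcp_rot: [0.433, 0.816, 0.182, -0.337]
contact_force: [0.9, 0.2, 0.8]
gripper_width: 85.6
finger_force: 0.0
```

```bash
python3 - <<'E'
from h import *
q,p,A=show();M=arm.camera_model("wrist");im=arm.camera("wrist");m,a,hu=green(im);print(m,a,hu[:,0].min(0),hu[:,0].max(0))
o=least_squares(lambda v:cen("wrist",lying(*v,2.147),M)-m,(628,194),diff_step=1e-3);print(o.x,o.fun)
print(toRot(A,orient(123,45,-1)).round(3))
for c in (o.x,(628.5,194)):
    g=np.r_[c,35]-10*np.array([-.545,.838,0]);print((A.T@(g-(p-69*A[:,2]))).round(1))
E
```

```text
q [ 0.42  1.14 -0.89  1.29  0.07  1.29  0.35] p [625.3 203.9  25.9] w 85.6
[[-0.398  0.829 -0.392]
 [ 0.584  0.559  0.589]
 [ 0.707  0.006 -0.707]]
[276.64559835 251.21276827] 19903.5 [209. 156.] [340. 335.]
[629.49287029 192.34435565] [ 2.69264501e-06 -6.32053258e-07]
[-0.015 -0.001  0.031]
[-9.  -3.1 47. ]
[-7.7 -3.  48.4]
```

step_arm(plan="-0.035 -0.025 0.1 0 0 0;-0.035 0 0.1 0 0 0;0 0 0.1 0 0 0;0 0 0.05 0 0 0;0 0 0.04 0 0 0;0 0 0 0 0 0")

```text
clock: 18.1
eef_pos: [610.8, 222.2, -13.0]
tcp_rot: [0.436, 0.814, 0.183, -0.336]
contact_force: [0.1, -0.3, 0.2]
gripper_width: 85.4
finger_force: 0.0
```

step_arm(plan="0 0 0 0 0 0;0 0 0 0 0 0;0 0 0 0 0 0;0 0 0 0 0 0;0 0 0 0 0 0", jaw=1, newtons=25)

```text
clock: 18.6
eef_pos: [611.8, 221.4, -12.4]
tcp_rot: [0.437, 0.814, 0.184, -0.335]
contact_force: [0.7, -1.3, 2.2]
gripper_width: 63.7
finger_force: 26.8
```

step_arm(plan="0.04 0 -0.04 0 0 0;0.15 0 -0.15 0 0 0;0.28 0 -0.28 0 0 0;0.28 0 -0.28 0 0 0;0.28 0 -0.28 0 0 0;0.28 0 -0.28 0 0 0;0.28 0 -0.28 0 0 0;0 0 0 0 0 0")

```text
clock: 19.4
eef_pos: [611.0, 223.1, 265.1]
tcp_rot: [0.435, 0.816, 0.186, -0.332]
contact_force: [0.6, 1.5, -0.4]
gripper_width: 63.9
finger_force: 26.7
```

step_arm(plan="0 0 0 0 -0.25 0;0 0 0 0 -0.25 0;0 0 0 0 -0.25 0;0 0 0 0 -0.25 0;0 0 0 0 -0.25 0;0 0 0 0 -0.25 0;0 0 0 0 -0.25 0;0 0 0 0 -0.25 0")

```text
clock: 20.2
eef_pos: [609.5, 221.3, 258.1]
tcp_rot: [0.469, 0.873, -0.06, 0.12]
contact_force: [-1.2, 0.6, -1.6]
gripper_width: 63.7
finger_force: 26.6
```

```bash
python3 - <<'E'
from h import *
q,p,A=show()
for H in (-57,-80,-100):print(toRot(A,orient(H,45,1)).round(3))
E
```

```text
q [-0.08  0.48 -0.74  1.48  0.6   1.38 -0.33] p [609.5 221.3 258.1] w 63.7
[[-0.531  0.834  0.153]
 [ 0.805  0.552 -0.217]
 [-0.265  0.008 -0.964]]
[ 0.021 -0.988  0.007]
[ 0.411 -0.976  0.678]
[ 0.749 -0.945  1.26 ]
```

step_arm(plan="0 0 0 0.08 -0.195 0.136;0 0 0 0.08 -0.195 0.136;0 0 0 0.08 -0.195 0.136;0 0 0 0.08 -0.195 0.136;0 0 0 0.08 -0.195 0.136;0 0 0 0 0 0")

```text
clock: 20.8
eef_pos: [607.7, 224.1, 252.2]
tcp_rot: [0.591, 0.71, -0.246, 0.291]
contact_force: [0.1, -0.4, -1.9]
gripper_width: 63.1
finger_force: 26.8
```

```bash
python3 - <<'E'
from h import *
q,p,A=show()
print(toRot(A,orient(-80,45,1)).round(3)); C=p-69*A[:,2];print(C)
d=np.array([544,-200,C[2]+0])-C;print((A.T@d).round(1))
# refine brooch: boxes/cutouts
for c in ("top","side"):
    im=arm.camera(c)
    for d in arm.cut_out("brooch",c)[:2]:
        v,u=np.nonzero(d["region"]);print(c,d["p"],len(u),np.mean(u),np.mean(v),ray(c,(np.mean(u),np.mean(v)),28).round(1), [u.min(),u.max(),v.min(),v.max()])
    h=cv2.cvtColor(im,cv2.COLOR_RGB2HSV); w=(slice(230,265),slice(385,420)) if c=="top" else (slice(345,380),slice(260,300))
    b=cv2.inRange(h[w],(95,60,40),(118,255,255)); v,u=np.nonzero(b)
    if len(u): 
        uv=(u.mean()+w[1].start,v.mean()+w[0].start);print("blue",c,len(u),uv,ray(c,uv,33).round(1))
E
```

```text
q [-0.51  0.71 -0.49  1.28  0.84  1.83 -0.85] p [607.7 224.1 252.2] w 63.1
[[-0.131  0.984  0.122]
 [ 0.697  0.179 -0.695]
 [-0.705 -0.006 -0.709]]
[-0.    -0.005  0.015]
[599.25599673 271.99756334 301.13610787]
[-321.6 -138.9  321.1]
top 0.65 126 401.6904761904762 246.8968253968254 [ 543.6 -199.4   28. ] [np.int64(396), np.int64(408), np.int64(241), np.int64(253)]
blue top 57 (np.float64(402.10526315789474), np.float64(247.140350877193)) [ 542.8 -199.4   33. ]
side 0.66 253 275.95652173913044 361.50592885375494 [ 542.4 -200.    28. ] [np.int64(268), np.int64(284), np.int64(353), np.int64(370)]
side 0.63 1145 207.27248908296943 215.07510917030567 [443.2 175.6  28. ] [np.int64(192), np.int64(223), np.int64(194), np.int64(237)]
blue side 102 (np.float64(276.4901960784314), np.float64(360.156862745098)) [ 543.6 -199.7   33. ]
```

step_arm(plan="-0.26 -0.11 0.26 0 0 0;-0.26 -0.11 0.26 0 0 0;-0.26 -0.11 0.26 0 0 0;-0.26 -0.11 0.26 0 0 0;-0.26 -0.11 0.26 0 0 0;-0.26 -0.11 0.26 0 0 0;-0.26 -0.11 0.26 0 0 0;-0.26 -0.11 0.26 0 0 0")

```text
clock: 21.8
eef_pos: [566.5, -148.3, 256.6]
tcp_rot: [0.595, 0.708, -0.242, 0.292]
contact_force: [0.6, -1.0, -1.4]
gripper_width: 63.7
finger_force: 26.9
```

```bash
python3 - <<'E'
from h import *
q,p,A=show()
print(toRot(A,orient(-80,45,1)).round(3)); C=p-69*A[:,2];print(C)
d=np.array([543.2,-199.6,C[2]])-C;print((A.T@d).round(1))
E
```

```text
q [ 0.03  0.34 -0.43  1.86  0.93  1.34 -0.62] p [ 566.5 -148.3  256.6] w 63.7
[[-0.12   0.985  0.125]
 [ 0.701  0.173 -0.691]
 [-0.703  0.005 -0.712]]
[ 0.006 -0.012 -0.007]
[ 557.90748081 -100.55075535  305.73433016]
[-67.7 -31.6  66.6]
```

step_arm(plan="-0.28 -0.13 0.28 0 0 0;-0.28 -0.13 0.28 0 0 0;-0.23 0 0.23 0 0 0;-0.23 0 0.23 0 0 0;-0.23 0 0.23 0 0 0;-0.23 0 0.23 0 0 0;0 0 0 0 0 0;0 0 0 0 0 0")

```text
clock: 22.6
eef_pos: [578.9, -399.9, 254.6]
tcp_rot: [0.596, 0.707, -0.243, 0.292]
contact_force: [-0.7, 1.4, -0.9]
gripper_width: 63.8
finger_force: 26.8
```

```bash
cat >> h.py <<'E'
def inv(x,y,zr,ax,ay,r=32.5):   # mouth centre, axis tilt (foot direction = (ax,ay,1))
    t=np.linspace(0,6.28,48);f=np.array([ax,ay,1.]);f/=np.linalg.norm(f)
    e1=np.cross([0,1,0],f);e1/=np.linalg.norm(e1);e2=np.cross(f,e1);ring=r*(np.outer(np.cos(t),e1)+np.outer(np.sin(t),e2))
    m=np.array([x,y,zr]);return np.vstack([m+ring,m+84*f+ring])
def meas(zr0):
    q,p,A=show();C=p-69*A[:,2];print("C",C.round(1)); D={}
    for c in ("side","top"):
        im=arm.camera(c);m,a,hu=green(im);D[c]=m;P=inv(C[0],C[1],zr0,0,0);ph=cv2.convexHull(proj(c,P).astype(np.float32))
        print(c,m.round(1),"area",a,"pred",cen(c,P).round(1),cv2.contourArea(ph),"bbox",hu[:,0].min(0),hu[:,0].max(0),"pred",ph[:,0].min(0).round(),ph[:,0].max(0).round())
        cv2.imwrite(f"pics/m_{c}.png",im[:,:,::-1])
    o=least_squares(lambda v:np.hstack([cen(c,inv(*v,0,0))-D[c] for c in D]),(C[0],C[1],zr0),diff_step=1e-3)
    print("mouth fit (upright)",o.x.round(1),o.fun.round(2)); return A
E
python3 - <<'E'
from h import *
A=meas(98)
print(toRot(A,orient(-80,45,1)).round(3))
E
```

```text
q [ 0.36  0.35 -0.27  1.83  1.05  1.01 -0.32] p [ 578.9 -399.9  254.6] w 63.8
[[-0.119  0.985  0.123]
 [ 0.701  0.171 -0.692]
 [-0.703  0.004 -0.711]]
C [ 570.4 -352.1  303.7]
side [324.6 391.3] area 3397.0 pred [315.7 436.3] 2944.620226072613 bbox [291. 358.] [358. 419.] pred [291. 401.] [343. 472.]
top [510.2 230.1] area 595.0 pred [475.6 235.4] 904.9897534116171 bbox [498. 215.] [523. 246.] pred [456. 221.] [495. 249.]
mouth fit (upright) [ 568.8 -354.8  285.8] [ 0.49 -0.07 -0.14  1.06]
[ 0.001 -0.011 -0.008]
```

I had the sign wrong: with this roll, tool +x and +z together point down, so the arm moved sideways in free air. Correcting that now.

step_arm(plan="0.36 0 0 0 0 0;0.36 0 0 0 0 0;0.36 0 0 0 0 0;0.36 0 0 0 0 0;0.2 0 0 0 0 0;0.16 0 0 0 0 0;0 0 0 0 0 0;0 0 0 0 0 0")

```text
clock: 23.5
eef_pos: [554.6, -245.9, 102.0]
tcp_rot: [0.594, 0.709, -0.243, 0.292]
contact_force: [-0.1, -0.4, -0.8]
gripper_width: 63.8
finger_force: 26.9
```

```bash
python3 - <<'E'
from h import *
A=meas(98)
print(toRot(A,orient(-80,45,1)).round(3))
E
```

```text
q [ 0.11  0.51 -0.32  2.04  1.18  1.06 -0.86] p [ 554.6 -245.9  102. ] w 63.8
[[-0.124  0.984  0.125]
 [ 0.7    0.177 -0.692]
 [-0.703  0.002 -0.711]]
C [ 545.9 -198.2  151.1]
side [276.  332.6] area 2109.0 pred [276.3 331.6] 2229.11452160147 bbox [254. 303.] [297. 364.] pred [254. 301.] [297. 363.]
top [417.4 244.2] area 492.0 pred [412.1 244.3] 794.7856928012334 bbox [406. 231.] [429. 258.] pred [394. 230.] [430. 258.]
mouth fit (upright) [ 544.7 -206.9  113.6] [ 0.3  -0.05 -0.02  0.47]
[ 0.006 -0.011  0.002]
```

```bash
python3 - <<'E'
from h import *
s=arm.read_state();An=R.from_quat(s["tcp_rot"]).as_matrix();Ag=R.from_quat([.437,.814,.184,-.335]).as_matrix()
h=Ag[:,2]*[1,1,0];h/=np.linalg.norm(h);at=Ag.T@h
a=An@at;print("axis now",a.round(4),"tilt deg",np.degrees(np.arccos(-a[2])))
ax=np.cross(a,[0,0,-1]);w=ax/np.linalg.norm(ax)*np.arcsin(np.linalg.norm(ax));print("turn units",(An.T@w/np.radians(30)).round(3))
d=np.array([-2.7,-1.4,-50]);print("shift units",(An.T@d/120).round(3),"down1mm",(An.T@[0,0,-1]/120).round(4))
E
```

```text
axis now [ 0.0087  0.0077 -0.9999] tilt deg 0.6673002618698884
turn units [ 0.013 -0.012 -0.013]
shift units [ 0.288 -0.025  0.301] down1mm [ 0.0059 -0.      0.0059]
```

step_arm(plan="-0.006 -0.025 0.006 0 0 0;0.12 0 0.12 0 0 0;0.1 0 0.1 0 0 0;0.05 0 0.05 0 0 0;0 0 0 0 0 0;0 0 0 0 0 0")

```text
clock: 24.2
eef_pos: [551.4, -248.0, 56.1]
tcp_rot: [0.595, 0.709, -0.244, 0.292]
contact_force: [-0.3, 0.5, -1.3]
gripper_width: 63.3
finger_force: 26.9
```

```bash
python3 - <<'E'
from h import *
A=meas(52)
E
```

```text
q [ 0.1   0.59 -0.3   2.07  1.25  1.02 -0.97] p [ 551.4 -248.    56.1] w 63.3
[[-0.123  0.985  0.124]
 [ 0.7    0.174 -0.692]
 [-0.703  0.002 -0.711]]
C [ 542.9 -200.2  105.2]
side [275.  346.2] area 1885.0 pred [275.3 345.4] 1994.870689209085 bbox [254. 318.] [295. 376.] pred [254. 316.] [295. 375.]
top [413.3 246.1] area 451.0 pred [408.5 246.2] 734.1232762180734 bbox [403. 233.] [425. 259.] pred [392. 232.] [425. 259.]
mouth fit (upright) [ 541.8 -208.3   68. ] [ 0.26 -0.04 -0.02  0.41]
```

step_arm(plan="0.055 0 0.055 0 0 0;0.04 0 0.04 0 0 0;0.024 0 0.024 0 0 0;0.006 0 0.006 0 0 0;0.006 0 0.006 0 0 0;0 0 0 0 0 0")

```text
clock: 24.9
eef_pos: [551.3, -247.5, 33.2]
tcp_rot: [0.594, 0.709, -0.244, 0.292]
contact_force: [0.1, 0.5, -1.3]
gripper_width: 63.6
finger_force: 26.9
```

step_arm(plan="0.006 0 0.006 0 0 0;0.006 0 0.006 0 0 0;0 0 0 0 0 0")

```text
clock: 25.2
eef_pos: [551.4, -247.5, 31.6]
tcp_rot: [0.594, 0.709, -0.244, 0.292]
contact_force: [-0.7, 1.6, 2.4]
gripper_width: 63.7
finger_force: 27.1
```

step_arm(plan="0.006 0 0.006 0 0 0;0 0 0 0 0 0")

```text
clock: 25.4
eef_pos: [551.5, -247.5, 31.5]
tcp_rot: [0.594, 0.708, -0.244, 0.292]
contact_force: [-3.5, 4.2, 10.4]
gripper_width: 63.6
finger_force: 27.9
```

step_arm(plan="-0.003 0 -0.003 0 0 0;0 0 0 0 0 0;0 0 0 0 0 0;0 0 0 0 0 0;0 0 0 0 0 0", jaw=-1)

```text
clock: 25.9
eef_pos: [551.2, -247.5, 30.6]
tcp_rot: [0.594, 0.709, -0.244, 0.291]
contact_force: [0.1, 0.5, 0.3]
gripper_width: 85.2
finger_force: 0.0
```

step_arm(plan="0 0 -0.05 0 0 0;0 0 -0.1 0 0 0;0 0 -0.2 0 0 0;0 0 -0.3 0 0 0;0 0 -0.35 0 0 0;0 0 -0.35 0 0 0;0 0 -0.35 0 0 0;0 0 0 0 0 0")

```text
clock: 26.7
eef_pos: [528.1, -100.2, 179.8]
tcp_rot: [0.593, 0.71, -0.239, 0.293]
contact_force: [-0.3, -0.4, -0.1]
gripper_width: 85.5
finger_force: 0.0
```

```bash
python3 - <<'E'
from h import *
D={}
for c in ("side","top"):
    im=arm.camera(c);m,a,hu=green(im);P=inv(543.2,-199.6,23,0,0);ph=cv2.convexHull(proj(c,P).astype(np.float32))
    D[c]=m;print(c,m.round(1),cen(c,P).round(1),a,cv2.contourArea(ph),hu[:,0].min(0),hu[:,0].max(0),ph[:,0].min(0).round(),ph[:,0].max(0).round())
    o=least_squares(lambda v:cen(c,inv(*v,23,0,0))-m,(543,-200),diff_step=1e-3);print(o.x)
    cc=im[330:400,240:310] if c=="side" else im[210:280,370:440]; D[c]=cv2.resize(cc,(400,400),interpolation=cv2.INTER_CUBIC)
cv2.imwrite("pics/f.png",np.hstack([D["side"],D["top"]])[:,:,::-1])
E
```

```text
side [275.3 351.9] [275.8 352.1] 1686.0 1858.7126284942497 [256. 325.] [294. 379.] [256. 324.] [295. 381.]
[ 542.40083836 -199.112676  ]
top [405.9 247.1] [405.6 246.5] 618.0 698.0232728999108 [390. 235.] [422. 259.] [389. 233.] [422. 259.]
[ 541.61811215 -200.41947704]
```

View pics/f.png

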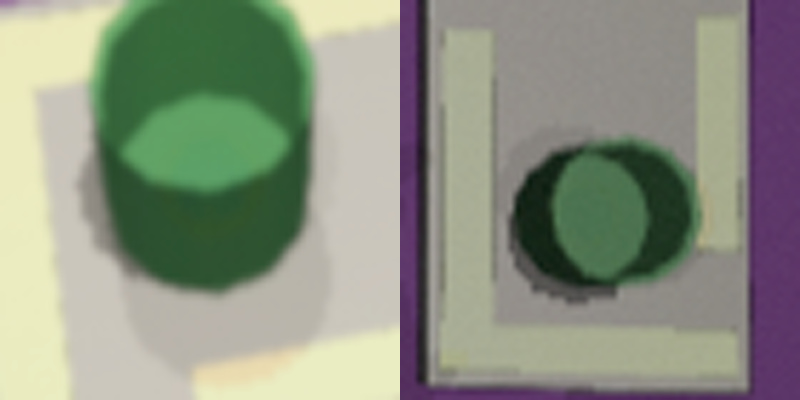

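The tumbler stands upright on the plate with its mouth at about (542,-200), against the brooch at (543,-200). The hand is clear, so I'm handing in.

```bash
python3 -c "
from workcell import arm
print(arm.close_job())"
```

```text
the job is handed in; nothing more can be done
None
```

The job is handed in (the result was not shown): the green tumbler stands mouth-down on the plate, its mouth within about 2 mm of the brooch's centre by the camera fits, set down softly and released at about 27 s of the 54 s allowed.

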